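# Present the gold hardness indenter to the inspection microscope

## Robot

A 6-joint arm with a two-finger parallel gripper is mounted at the origin on a cart in front of the work surface, level with it; the furniture and walls round the work are solid. World frame = base frame: x ahead of the robot, y to its left, z up, the work surface at z = 0. Lengths are in m, angles in rad, forces in N, time in s.
With the tool pointing down it reaches from about 0.325 to 0.775 m from the base axis. Payload 5.5 kg.
Tool frame: the origin (TCP) lies between the finger pads; the fingertips stand 25 mm ahead of it and the grasp point (between the pads) lies 6 mm ahead of it; z points along the fingers, y is the line along which they close (so a half turn about z gives the same grasp; the last joint's range is limited). The gripper opens to 85 mm and grips with 20 to 120 N. Pads are 22 mm wide; open, the fingers measure 114 mm over their backs; the gripper's body (76 mm by 85 mm) begins 54 mm behind the grasp point. The pads swing forward as they close: fully open they stand 13 mm farther back than shut.
Start: joints at [-1.381, 0.091, 1.231, -0, 1.82, -0.057], TCP at [0.147, -0.582, 0.256] pointing down, gripper open.
Joint ranges: [-2.87, 2.87], [-0.86, 2.18], [0.17, 2.46], [-1.51, 4.65], [0.06, 2.69], [-2.65, 2.65]. Speed limits (rad/s): [2.57, 2.57, 3.01, 3.14, 3.14, 3.14].

## Interface

Orientations are given as a 3x3 rotation matrix whose columns are the frame's x, y, z axes.
In Python, from rig import manip gives the robot as it stands. The module is installed in compiled form; this text tells all that it offers.
- The arm moves only by the tool jog_arm, never from a script. Its argument "moves" is a list of rows, each a list of 2 entries, a list of its own where there are three numbers: the shift along the tool's x, y, z in m, then the turn, a rotation vector about the tool's x, y, z in degrees. A call has 1 to 20 rows; each row shifts and turns the commanded pose from where the row before left it, along the tool's axes as they then stand; what a row does not reach is not made up. A row lasts 1/10 s, in which the tool goes at most 50 mm and 8.59 degrees, less where a joint would pass 70% of its speed; a pose out of reach is approached as far as the arm can. A call with a gripper value outside its range is refused whole. "jaw" is the gripper's target within -1 to 1 (fully open at 1, half-way at 0, shut at -1), set as the call begins (left out, the last holds). The fingers move at their own pace and stop on an object; "grip_force" is the grip in N (left out, the last holds). Time passes only in rows, so rows that do not move let the fingers close. It gives the time, the measured TCP pose, the force, the opening and the grip force at its end, in the units of the state.
- manip.get_state(): the state, without advancing time (a new reading comes with each control period).
- manip.get_image(name): name is "scene" or "top" or "wrist"; returns (picture, depth): 384x512x3 uint8, red, green, blue; 384x512 float32, m along the optical axis (not along the pixel's ray), 0 where there is no reading.
- manip.camera_params(name): a dict with "K" (3x3 intrinsics, pixels), "position" and "attitude" of the camera in the world. Camera axes: x right, y up, looking along -z (the intrinsics and any distortion apply to the point x, -y, -z); pixel columns grow to the right and rows downward; lengths in m; the calibration is good to about 2 mm. A picture is of the moment at which its call begins: read the wrist's pose just before it. camera_params takes no time and is no camera call; for the wrist camera it gives the pose at the moment of the call.
- manip.sign_off(): hands the job in; it is judged then, once.
Trained networks look in the newest picture that a camera, given by its name, has taken for a name from the list of things; names that differ only in an ending like _2 or _b are one class to them, and where a whole thing is asked for, a point or a joint stands for the part that bears it (a point fixed in the world has none). Each returns a list of dicts, best first, with "p" (0 to 1); they miss things now and then, are a little off and sometimes report something else, mostly with a low value. They report only what shows in the picture. A call takes as long as a camera call.
- manip.search_frame(camera, thing): "xy" ([column, row] in pixels, amid what is visible of it).
- manip.silhouettes(camera, thing): "pixels" (384x512 bool, what is visible of it) and "xy" ([column, row] in pixels, amid what is visible of it).
The state is a dict: "clock": time; "qpos": joint angles; "qvel": joint speeds; "effort": joint torques, N m; "tool_pos": TCP position; "tcp_rot": TCP orientation; "force": force on the tool from outside, world axes, zero at the start; "torque": the same for the moment, N m; "width": finger opening in m; "grip_force": force on a finger pad.
Only numpy, scipy, OpenCV 4.12 (cv2) and the standard library are available. Lean on these libraries where they do the work, as an engineer would, in place of code of your own. Each camera call takes 0.05 s, during which the arm holds its last target. There are 200 camera calls.

## Task

The point of the gold indenter has to be checked for chips: fold the hold-down lever over it fully back, lift the indenter out of its nest and hold it in the air with its tip in the focus of the inspection microscope, 50 mm in front of the lens, pointing straight into it. Finish while still holding it there. Its point must touch nothing; leave the purple indenter clamped down and the microscope and everything else on the bench as they are.

Things in the scene. Friction and masses are not known exactly. Their poses are not given: they have to be found in the camera images.
- indenter_rest: fixed rest: aluminium plate 110 x 160 x 8 mm with two blue nests at y = +45 (left) and -45 mm (right); origin on the bench under its middle, both indenters point to +x. In a nest the sleeve lies level, axis 34 mm over the bench, in two V saddles 37 mm apart (6 mm thick, 26 mm wide, tops 2 mm below the axis); the 31 mm gap between them is free down to the plate for fingers
- left_knob (a point): centre of the black ball knob (diameter 18 mm) ending the left nest's steel hold-down lever. Shut, it is 61 mm over the bench and 40 mm ahead of the nest's middle, just past and above the indenter's point. The lever bar is 9 mm wide or less, so the ball can be pinched across, along the rest's y, all the way round
- left_hinge (a point): hinge axis of the left lever, along the rest's y: 38 mm behind the nest's middle, 49 mm over the bench, 79 mm from the knob's centre; the hinge post (26 mm wide) ends 56 mm over the bench
- lever_left (a joint): left lever, rad: 0 shut (lying over the sleeve, towards +x of the rest), grows as it swings up and back, 1.4 about upright, 2.9 its stop, folded fully back behind the nest. About 1 N at the knob moves it and it stays where it is left
- right_knob (a point): the same knob on the right nest's lever
- right_hinge (a point): hinge axis of the right lever, as on the left
- lever_right (a joint): right lever, as the left one
- gold_centre (a point): middle of the gold anodised sleeve of the gold indenter (half-way along it, on its axis): a round sleeve 46 mm long and 15 mm thick, about 45 g, lying in one of the two nests. Its x axis runs along the sleeve towards the point
- gold_tip (a point): the very tip of the gold indenter, 32 mm ahead of the sleeve's middle along x
- gold_indenter: the whole gold indenter, sleeve and point; origin and axes as gold_centre
- gold_point: the bare steel point that stands 9 mm out of the front of the gold sleeve (8.4 mm thick at its root); must touch nothing
- purple_indenter: the purple indenter in the other nest: a sleeve 49 mm long and 16 mm thick with the same kind of point; origin at the sleeve's middle, x towards its point; to stay clamped down
- microscope_stand: fixed white stand of the inspection microscope: base 100 x 110 x 12 mm with a steel post 237 mm high at its +y side; origin on the bench below the head, the lens looks to its -x and down
- focus (a point): the microscope's focus point, in the free air 50 mm in front of the lens on its axis, some 150 to 180 mm over the bench. Its x axis runs along the lens axis from the focus into the lens (rising by the head's tilt), so it is the direction in which the indenter must point; its y axis is level
- lens (a point): centre of the front face of the white and black microscope head (30 to 38 mm thick, reaching 128 mm back from here); axes as focus
- microscope_head (a joint): tilt of the microscope head, rad: 0 level, positive looking down; stiff, to be left as it is
- test_block_round: bright steel disc 55 mm across, 11 mm high, bystander; origin under its centre
- test_block_hex: bright steel hexagon 59 mm across, 12 mm high, bystander; origin under its centre
- petri_dish: clear lidded dish 63 mm across, 14 mm high, bystander; origin under its centre
- folding_loupe: small folded pocket loupe 26 x 37 x 16 mm, bystander; origin under its centre

How it is judged:
On the way, in this order (a step that is already met when the one before it is completed fails the run):
1. the lever over the gold indenter is folded back while the indenter still lies in its nest (distance of gold_centre from where it was at the start of the episode below 0.008 m and ((y of gold_centre in the frame of indenter_rest above 0 m and value of joint lever_left above 2.5 rad) or (y of gold_centre in the frame of indenter_rest below 0 m and value of joint lever_right above 2.5 rad))), for 0.2 s.
2. the gold indenter is lifted clear of the rest, held by the fingers (height (world z) of gold_centre above 0.07 m and contact force between gold_indenter and the fingers above 1 N and contact force between gold_indenter and indenter_rest below 0.05 N), for 0.2 s.
At the end, for the whole second after the job is handed in: The gripper holds the gold indenter still in the air: tip within 10 mm of the focus, axis within 0.17 rad of the lens axis, pointing into the lens. Its lever is folded back (over 2.3 rad); the purple one lies within 8 mm of its place under its shut lever (under 0.2 rad); the focus moved under 6 mm (all of step 2 and distance between gold_tip and focus below 0.01 m and angle between the x axis of gold_centre and the x axis of focus, either way round below 0.17 rad and x of gold_centre in the frame of focus below -0.02 m and contact force between gold_indenter and microscope_stand below 0.05 N and linear speed of gold_indenter below 0.02 m/s and angular speed of gold_indenter below 0.2 rad/s and distance of purple_indenter from where it was at the start of the episode below 0.008 m and distance of focus from where it was at the start of the episode below 0.006 m and value of joint any of lever_left, lever_right above 2.3 rad and value of joint any of lever_left, lever_right below 0.2 rad); the arm keeps its last pose, push and grip.
It fails at once if the gold indenter's point touches something (contact force between gold_point and anything else above 0.5 N).
It fails at once if the lever over the purple indenter is opened ((y of purple_indenter in the frame of indenter_rest above 0 m and value of joint lever_left above 0.3 rad) or (y of purple_indenter in the frame of indenter_rest below 0 m and value of joint lever_right above 0.3 rad)).
It fails at once if the purple indenter is displaced (distance of purple_indenter from where it was at the start of the episode above 0.015 m).
It fails at once if the microscope is knocked out of place (distance of focus from where it was at the start of the episode above 0.012 m).
It fails at once if a bystander on the bench is shifted by more than 25 mm (distance of any of test_block_round, test_block_hex, petri_dish, folding_loupe from where it was at the start of the episode above 0.025 m).
It also fails if it takes over 58 s, if anything falls off the work surface, if the arm or the gripper's body presses on something with over 40 N, if the wrist force passes 120 N, or if a joint passes its speed limit or range.

## Working session

There is one attempt and no reset: what is moved stays moved. The work goes in short steps, Python scripts to look and compute and a tool call to move; the robot and the scene stay as the last step left them, time stands still between calls to the robot, and variables do not carry over. Pictures are saved under pics/ and viewed, at most 11 in all, crops included, and the job is handed in when it is done.

Besides the shell and the picture viewer there is one more tool, called after ">>>" as name([rows], argument=value, ...), one row to a line, values as JSON. jog_arm: Moves the arm, as the interface text tells. Its arguments: {"type":"object","properties":{"moves":{"type":"array"},"jaw":{"type":"number"},"grip_force":{"type":"number"}},"required":["moves"]}

```bash
mkdir -p pics; cat > h.py <<'E'
import numpy as np, cv2
from rig import manip
def pix2w(cam,xy,d,P=None):
    P=P or manip.camera_params(cam); K=np.array(P["K"])
    x=(xy[0]-K[0,2])/K[0,0]*d; y=(xy[1]-K[1,2])/K[1,1]*d
    return np.array(P["position"])+np.array(P["attitude"])@np.array([x,-y,-d])
def cloud(cam,depth,mask,P=None):
    P=P or manip.camera_params(cam); K=np.array(P["K"])
    v,u=np.nonzero(mask&(depth>0)); d=depth[v,u]
    c=np.stack([(u-K[0,2])/K[0,0]*d,-(v-K[1,2])/K[1,1]*d,-d],1)
    return np.array(P["position"])+c@np.array(P["attitude"]).T
E
python3 - <<'E'
from h import *
ims=[]
for c in("scene","top"):
    im,d=manip.get_image(c); np.save(f"{c}.npy",d); cv2.imwrite(f"pics/{c}0.png",im[...,::-1])
    P=manip.camera_params(c); print(c,{k:np.round(v,3).tolist() if not isinstance(v,str) else v for k,v in P.items()})
    for t in("indenter_rest","gold_indenter","purple_indenter","left_knob","right_knob","gold_tip","lens","focus","microscope_stand","left_hinge","right_hinge","test_block_round","test_block_hex","petri_dish","folding_loupe"):
        r=manip.search_frame(c,t)
        for q in r[:2]:
            u,v=[int(round(a)) for a in q["xy"]]; u=min(max(u,0),511);v=min(max(v,0),383)
            print(t,round(q["p"],2),(u,v),np.round(pix2w(c,(u,v),d[v,u]),3) if d[v,u]>0 else None)
E
```

```text
scene {'K': [[382.583, 0.0, 258.741], [0.0, 382.583, 190.783], [0.0, 0.0, 1.0]], 'position': [-0.023, 0.839, 0.526], 'attitude': [[-0.7, 0.296, -0.65], [-0.714, -0.275, 0.644], [0.012, 0.915, 0.404]]}
indenter_rest 0.9 (284, 246) [0.481 0.255 0.046]
indenter_rest 0.28 (288, 146) [0.683 0.022 0.195]
gold_indenter 0.53 (267, 242) [0.528 0.263 0.039]
gold_indenter 0.26 (288, 147) [0.681 0.024 0.193]
left_knob 0.48 (267, 238) [0.529 0.263 0.05 ]
left_knob 0.34 (267, 241) [0.531 0.261 0.04 ]
right_knob 0.58 (294, 225) [0.524 0.169 0.052]
gold_tip 0.54 (267, 242) [0.528 0.263 0.039]
lens 0.8 (288, 149) [0.679 0.026 0.188]
lens 0.33 (268, 238) [0.525 0.264 0.052]
focus 0.58 (290, 146) [0.676 0.021 0.197]
focus 0.55 (264, 232) [0.549 0.253 0.054]
microscope_stand 0.59 (285, 192) [ 0.751 -0.051  0.004]
left_hinge 0.71 (282, 246) [0.485 0.256 0.044]
left_hinge 0.61 (265, 233) [0.607 0.189 0.001]
test_block_round 0.56 (152, 276) [0.632 0.517 0.013]
test_block_hex 0.72 (285, 148) [0.693 0.023 0.187]
test_block_hex 0.51 (174, 248) [0.695 0.419 0.013]
petri_dish 0.88 (353, 245) [0.398 0.085 0.014]
[... 265 characters left out ...]
-0.011], [-0.011, 0.114, 0.993]]}
indenter_rest 0.8 (269, 215) [0.508 0.216 0.01 ]
indenter_rest 0.32 (320, 249) [0.408 0.066 0.013]
left_knob 0.42 (256, 209) [0.524 0.255 0.051]
gold_tip 0.29 (206, 153) [0.696 0.408 0.011]
lens 0.85 (355, 134) [0.706 0.006 0.205]
lens 0.23 (320, 251) [0.403 0.066 0.014]
focus 0.6 (354, 134) [0.706 0.01  0.207]
microscope_stand 0.67 (319, 247) [0.414 0.068 0.011]
microscope_stand 0.57 (340, 148) [0.712 0.    0.016]
left_hinge 0.52 (256, 195) [0.563 0.255 0.067]
test_block_round 0.74 (171, 177) [0.622 0.515 0.007]
test_block_hex 0.73 (206, 152) [0.699 0.408 0.013]
petri_dish 0.75 (318, 248) [0.411 0.071 0.012]
folding_loupe 0.54 (182, 214) [0.51  0.476 0.016]
```

```bash
python3 -c "
import cv2,numpy as np
a=cv2.imread('pics/scene0.png');b=cv2.imread('pics/top0.png')
cv2.imwrite('pics/s0.png',cv2.resize(a,(768,576)));cv2.imwrite('pics/t0.png',cv2.resize(b,(768,576)))"
```

```text
(no output)
```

View pics/s0.png

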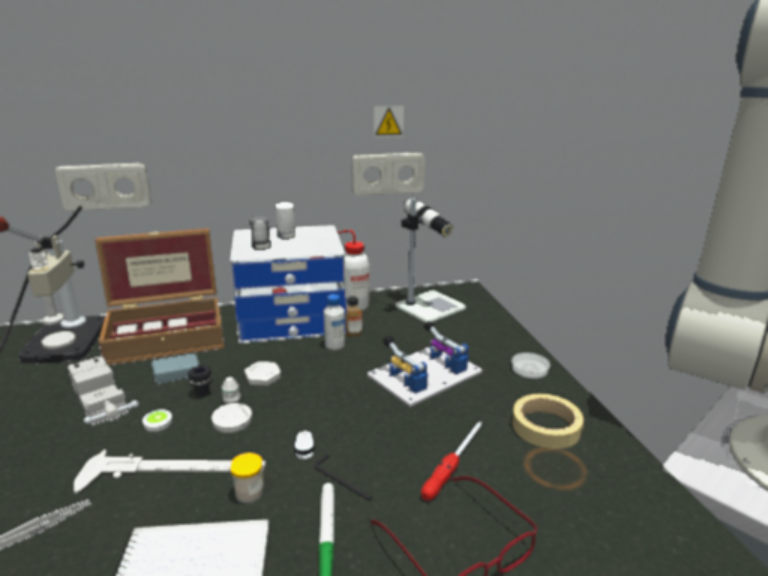

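View pics/t0.png

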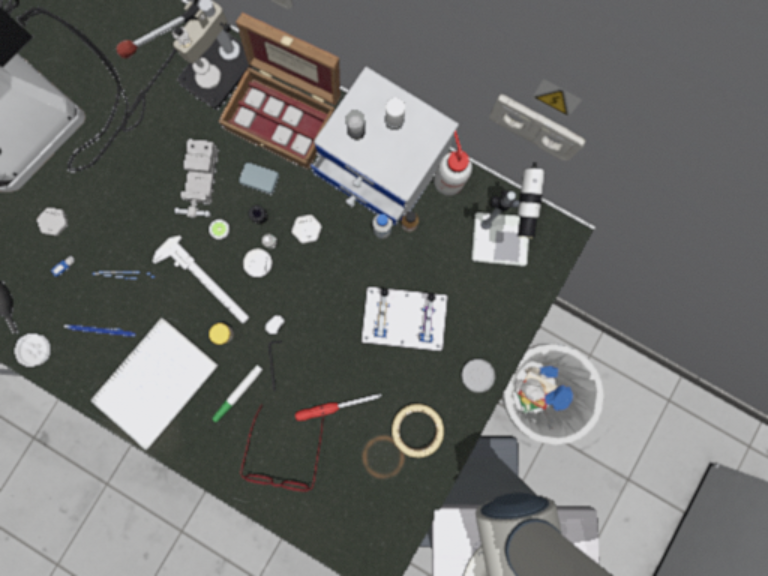

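```bash
python3 - <<'E'
from h import *
s=manip.get_state(); print(s["clock"],np.round(s["tcp_rot"],3).tolist(),np.round(s["tool_pos"],3))
P=manip.camera_params("wrist"); R=np.array(s["tcp_rot"]); print("wristcam in tool",np.round(R.T@(np.array(P["position"])-s["tool_pos"]),3),np.round(R.T@np.array(P["attitude"]),3).tolist(),np.round(P["K"],1).tolist())
im=cv2.imread("pics/top0.png"); d=np.load("top.npy"); 
V,U=np.mgrid[:384,:512]; c=cloud("top",d,np.ones_like(d,bool)); ok=d>0
m=np.zeros(d.shape,bool); m[180:245,230:310]=1
g=im.min(2)>120; msk=m&g
p=cloud("top",d,msk); p=p[(p[:,2]<.03)]
r=cv2.minAreaRect(p[:,:2].astype(np.float32)); print("rest",r,len(p),np.median(p[:,2]),cv2.boxPoints(r).round(3).tolist())
# microscope head cloud
for cam in("scene","top"):
    d=np.load(f"{cam}.npy"); q=cloud(cam,d,d>0)
    h=q[(q[:,2]>.15)&(q[:,2]<.32)&(abs(q[:,1])<.09)&(q[:,0]>.6)&(q[:,0]<.9)]
    if len(h)<10: continue
    print(cam,len(h),h.min(0),h.max(0)); h=h[abs(h[:,1]-np.median(h[:,1]))<.03]
    mu=h.mean(0); u=np.linalg.svd(h-mu)[2][0]; t=(h-mu)@u; print(mu,u,t.min(),t.max())
for cam in("scene","top"):
    manip.get_image(cam); d=np.load(f"{cam}.npy")
    for t in("lens","gold_indenter","purple_indenter","left_knob","indenter_rest"):
        for q in manip.silhouettes(cam,t)[:1]:
            pc=cloud(cam,d,q["pixels"]); print(cam,t,round(q["p"],2),len(pc),np.median(pc,0).round(3),pc.min(0).round(3),pc.max(0).round(3))
E
```

```text
1.6 [[0.97, 0.244, -0.0], [0.244, -0.97, -0.0], [-0.0, 0.0, -1.0]] [ 0.147 -0.582  0.256]
wristcam in tool [ 0.068 -0.001 -0.118] [[0.0, 0.964, 0.264], [1.0, 0.0, -0.0], [-0.0, 0.264, -0.964]] [[313.1, 0.0, 249.9], [0.0, 313.1, 195.3], [0.0, 0.0, 1.0]]
rest ((0.5177010893821716, 0.21454249322414398), (0.16449664533138275, 0.11442558467388153), 83.98392486572266) 1654 0.0067605836765256555 [[0.4519999921321869, 0.13899999856948853], [0.5659999847412109, 0.12700000405311584], [0.5830000042915344, 0.28999999165534973], [0.4690000116825104, 0.3019999861717224]]
scene 3631 [ 0.64970166 -0.08994161  0.15005988] [0.8674115  0.08999494 0.31998904]
[0.78922635 0.02050852 0.22827873] [-0.83811227 -0.03858894 -0.54413116] -0.0928063928781727 0.14639016214027148
top 3524 [ 0.64738957 -0.08999323  0.15007583] [0.86139715 0.08990058 0.31972841]
[0.76627091 0.01079978 0.23171814] [-0.80701414 -0.00293458 -0.59052482] -0.10246406954170076 0.12478585018651489
scene lens 0.88 295 [0.687 0.019 0.195] [ 0.65  -0.093  0.12 ] [0.775 0.03  0.216]
scene gold_indenter 0.66 113 [0.528 0.261 0.054] [0.483 0.253 0.043] [0.568 0.27  0.07 ]
scene purple_indenter 0.49 75 [0.52  0.174 0.04 ] [0.495 0.167 0.031] [0.541 0.18  0.047]
scene left_knob 0.64 136 [0.534 0.26  0.054] [ 0.483  0.178 -0.001] [0.63  0.272 0.07 ]
scene indenter_rest 0.93 1909 [0.499 0.233 0.01 ] [ 0.458  0.075 -0.002] [0.633 0.299 0.071]
top lens 0.82 602 [0.709 0.012 0.203] [ 0.647 -0.027 -0.003] [0.797 0.027 0.22 ]
top indenter_rest 0.83 1840 [0.517 0.216 0.008] [0.458 0.131 0.001] [0.578 0.297 0.073]
```

```bash
cat >> h.py <<'E'
from scipy.spatial.transform import Rotation as Rn
def down(yaw,pitch=0):  # tool down with tool x at yaw(deg); 
    return Rn.from_euler("z",yaw,degrees=True).as_matrix()@np.diag([1,-1,-1.])
def plan(p1,R1,n,p0=None,R0=None,straight=True):
    s=manip.get_state(); p0=np.array(s["tool_pos"]) if p0 is None else p0; R0=np.array(s["tcp_rot"]) if R0 is None else R0
    w=Rn.from_matrix(R0.T@R1).as_rotvec(degrees=True); rows=[];p=p0.copy();R=R0.copy()
    for i in range(n):
        t=p0+(np.array(p1)-p0)*(i+1)/n; sh=np.round(R.T@(t-p),4); tw=np.round(w/n,2)
        rows.append([sh.tolist(),tw.tolist()]); p=p+R@sh; R=R@Rn.from_rotvec(tw,degrees=True).as_matrix()
    print(str(rows).replace(" ","").replace("-0.0,","0,").replace("-0.0]","0]")); print("end",p.round(4),n)
    return p,R
def st():
    s=manip.get_state(); print(round(s["clock"],2),"q",np.round(s["qpos"],2),"p",np.round(s["tool_pos"],4),"F",np.round(s["force"],1),"w",round(s["width"],4),"g",round(s["grip_force"],1)); print(np.round(s["tcp_rot"],3).tolist())
E
python3 - <<'E'
from h import *
R0=down(14.1);R1=down(94.1);R2=down(174)
mid=np.array([.30,-.21,.25])
# via point keeps r>0.36
p,R=plan(mid,R1,11); plan([.54,.235,.19],R2,13,p,R)
E
```

```text
[[[0.0218,-0.0294,0.0006],[0.0,0.0,-7.27]],[[0.0253,-0.0264,0.0005],[0.0,0.0,-7.27]],[[0.0285,-0.0229,0.0006],[0.0,0.0,-7.27]],[[0.0311,-0.0192,0.0006],[0.0,0.0,-7.27]],[[0.0333,-0.0151,0.0006],[0.0,0.0,-7.27]],[[0.0349,-0.0107,0.0005],[0.0,0.0,-7.27]],[[0.0361,-0.0063,0.0006],[0.0,0.0,-7.27]],[[0.0365,-0.0016,0.0006],[0.0,0.0,-7.27]],[[0.0365,0.003,0.0005],[0.0,0.0,-7.27]],[[0.0357,0.0076,0.0006],[0.0,0.0,-7.27]],[[0.0345,0.0121,0.0006],[0.0,0.0,-7.27]]]
end [ 0.3  -0.21  0.25] 11
[[[0.0328,0.0209,0.0046],[0,0.0,-6.15]],[[0.0304,0.0242,0.0046],[0,0.0,-6.15]],[[0.0276,0.0274,0.0046],[0,0.0,-6.15]],[[0.0246,0.0302,0.0047],[0,0.0,-6.15]],[[0.0211,0.0326,0.0046],[0,0.0,-6.15]],[[0.0176,0.0347,0.0046],[0,0.0,-6.15]],[[0.0137,0.0364,0.0046],[0,0.0,-6.15]],[[0.0097,0.0377,0.0046],[0,0.0,-6.15]],[[0.0057,0.0385,0.0046],[0,0.0,-6.15]],[[0.0015,0.0388,0.0046],[0,0.0,-6.15]],[[-0.0027,0.0388,0.0046],[0,0.0,-6.15]],[[-0.0068,0.0383,0.0047],[0,0.0,-6.15]],[[-0.0109,0.0374,0.0046],[0,0.0,-6.15]]]
end [0.54  0.235 0.19 ] 13
```

>>> jog_arm([
  [[0.022,-0.029,0.0006],[0,0,-7.3]],
  [[0.025,-0.026,0.0005],[0,0,-7.3]],
  [[0.0285,-0.023,0.0006],[0,0,-7.3]],
  [[0.031,-0.019,0.0006],[0,0,-7.3]],
  [[0.033,-0.015,0.0006],[0,0,-7.3]],
  [[0.035,-0.011,0.0005],[0,0,-7.3]],
  [[0.036,-0.006,0.0006],[0,0,-7.3]],
  [[0.0365,-0.0016,0.0006],[0,0,-7.3]],
  [[0.0365,0.003,0.0005],[0,0,-7.3]],
  [[0.036,0.0076,0.0006],[0,0,-7.3]],
  [[0.0345,0.012,0.0006],[0,0,-7.3]],
])

```text
clock: 3.3
tool_pos: [0.2992, -0.2092, 0.2502]
tcp_rot: [[-0.082, 0.997, 0.001], [0.997, 0.082, -0.001], [-0.001, 0.001, -1.0]]
force: [1.5, 0.2, 0.7]
width: 0.0854
grip_force: 0.0
```

>>> jog_arm([
  [[0.033,0.021,0.0046],[0,0,-6.15]],
  [[0.03,0.024,0.0046],[0,0,-6.15]],
  [[0.0276,0.0274,0.0046],[0,0,-6.15]],
  [[0.0246,0.03,0.0047],[0,0,-6.15]],
  [[0.021,0.0326,0.0046],[0,0,-6.15]],
  [[0.0176,0.0347,0.0046],[0,0,-6.15]],
  [[0.0137,0.0364,0.0046],[0,0,-6.15]],
  [[0.0097,0.0377,0.0046],[0,0,-6.15]],
  [[0.0057,0.0385,0.0046],[0,0,-6.15]],
  [[0.0015,0.0388,0.0046],[0,0,-6.15]],
  [[-0.0027,0.0388,0.0046],[0,0,-6.15]],
  [[-0.0068,0.0383,0.0047],[0,0,-6.15]],
  [[-0.0109,0.0374,0.0046],[0,0,-6.15]],
  [[0,0,0],[0,0,0]],
  [[0,0,0],[0,0,0]],
])

```text
clock: 4.8
tool_pos: [0.5361, 0.236, 0.1891]
tcp_rot: [[-0.995, 0.097, -0.002], [0.097, 0.995, -0.001], [0.002, -0.001, -1.0]]
force: [-0.6, -0.2, -0.7]
width: 0.0851
grip_force: 0.0
```

```bash
python3 - <<'E'
from h import *
st()
P=manip.camera_params("wrist"); im,d=manip.get_image("wrist"); cv2.imwrite("pics/w1.png",cv2.resize(im[...,::-1],(768,576),interpolation=cv2.INTER_CUBIC)); np.savez("w1.npz",im=im,d=d)
for t in("indenter_rest","gold_indenter","gold_centre","gold_tip","purple_indenter","left_knob","right_knob","left_hinge"):
    for q in manip.silhouettes("wrist",t)[:2]:
        pc=cloud("wrist",d,q["pixels"],P); print(t,round(q["p"],2),np.round(q["xy"]),len(pc),np.median(pc,0).round(4),pc.min(0).round(3),pc.max(0).round(3))
pc=cloud("wrist",d,im.min(2)>130,P); pc=pc[(pc[:,2]<.013)&(abs(pc[:,0]-.518)<.1)&(abs(pc[:,1]-.215)<.12)]
r=cv2.minAreaRect(pc[:,:2].astype(np.float32)); print(r,np.median(pc[:,2]),cv2.boxPoints(r).round(3).tolist())
E
```

```text
4.8 q [ 0.36  0.05  1.39 -0.    1.7  -1.12] p [0.5361 0.236  0.1891] F [-0.6 -0.2 -0.7] w 0.0851 g 0.0
[[-0.995, 0.097, -0.002], [0.097, 0.995, -0.001], [0.002, -0.001, -1.0]]
indenter_rest 0.7 [228. 161.] 18627 [0.5144 0.2169 0.0088] [ 0.456  0.131 -0.001] [0.586 0.3   0.072]
gold_indenter 0.75 [269. 166.] 163 [0.519  0.2548 0.0385] [0.503 0.252 0.033] [0.547 0.258 0.042]
gold_indenter 0.69 [177. 180.] 473 [0.5221 0.1759 0.0394] [0.493 0.163 0.008] [0.554 0.181 0.053]
gold_centre 0.72 [274. 182.] 1368 [0.5311 0.2598 0.0538] [0.483 0.248 0.001] [0.583 0.269 0.072]
gold_centre 0.51 [272. 176.] 279 [0.527  0.2548 0.0383] [0.501 0.251 0.007] [0.558 0.27  0.053]
gold_tip 0.65 [266. 168.] 163 [0.5207 0.2546 0.0387] [0.504 0.251 0.035] [0.548 0.258 0.042]
purple_indenter 0.67 [178. 180.] 454 [0.5212 0.176  0.0396] [0.493 0.162 0.007] [0.556 0.181 0.057]
left_knob 0.63 [275. 179.] 1352 [0.5288 0.2598 0.0538] [ 0.483  0.248 -0.   ] [0.602 0.269 0.072]
left_knob 0.4 [46. 52.] 4785 [0.4065 0.0725 0.0143] [ 0.375  0.039 -0.   ] [0.438 0.103 0.017]
right_knob 0.9 [168. 181.] 1480 [0.5215 0.1713 0.0536] [0.473 0.145 0.   ] [0.59  0.18  0.072]
((0.5115582346916199, 0.18909773230552673), (0.2278795838356018, 0.13233110308647156), 74.72254943847656) 0.008449121347740174 [[0.4180000126361847, 0.09700000286102295], [0.5450000166893005, 0.06199999898672104], [0.6050000190734863, 0.28200000524520874], [0.4779999852180481, 0.3160000145435333]]
```

View pics/w1.png

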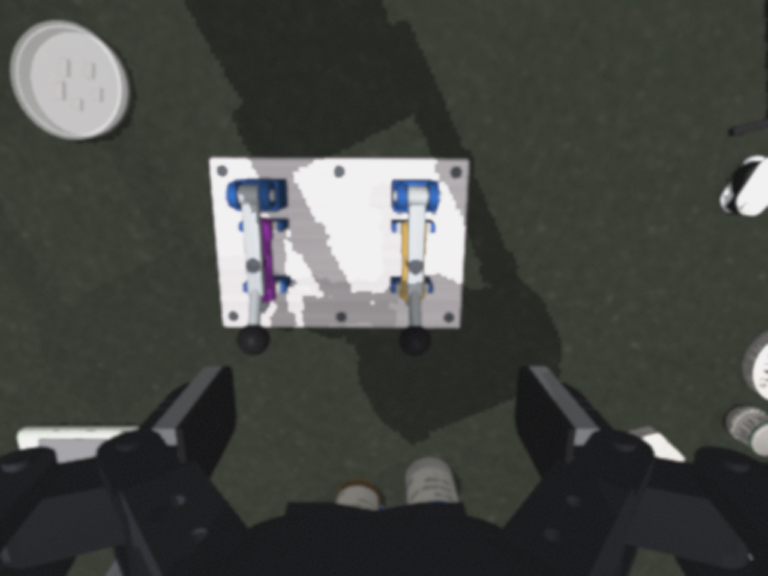

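```bash
cat >> h.py <<'E'
def ray(P,xy,z):
    K=np.array(P["K"]); r=np.array(P["attitude"])@np.array([(xy[0]-K[0,2])/K[0,0],-(xy[1]-K[1,2])/K[1,1],-1]); o=np.array(P["position"])
    return o+r*(z-o[2])/r[2]
E
python3 - <<'E'
from h import *
P=manip.camera_params("wrist"); f=np.load("w1.npz"); im,d=f["im"],f["d"]
k=lambda u,v:((u+.5)/1.5-.5,(v+.5)/1.5-.5)
C=[ray(P,k(*c),.008) for c in[(209,157),(469,157),(462,328),(222,328)]]; C=np.array(C)
print(C.round(4)); print("ctr",C.mean(0)); print("len",np.linalg.norm(C[0]-C[1]),np.linalg.norm(C[2]-C[3]),np.linalg.norm(C[1]-C[2]),np.linalg.norm(C[3]-C[0]))
x=(C[3]+C[2]-C[0]-C[1]);y=C[1]+C[2]-C[0]-C[3];print("yaw",np.degrees(np.arctan2(x[1],x[0])),np.degrees(np.arctan2(-y[0],y[1])))
for n,(u,v) in dict(L=(415,341),R=(253,340)).items():
    print(n,"knob by ray z.061",ray(P,k(u,v),.061).round(4))
    m=np.zeros(d.shape,bool); uu,vv=map(int,k(u,v)); m[vv-9:vv+10,uu-9:uu+10]=1
    pc=cloud("wrist",d,m,P); pc=pc[pc[:,2]>.06]; print(len(pc),pc.mean(0).round(4),pc[:,2].max())
    A=np.c_[2*pc,np.ones(len(pc))]; s=np.linalg.lstsq(A,(pc**2).sum(1),rcond=None)[0]; print("sphere",s[:3].round(4),np.sqrt(s[3]+(s[:3]**2).sum()))
print("hinge L",ray(P,k(416,193),.055).round(4))
# gold mask
b=im.astype(int); g=(b[...,0]>130)&(b[...,0]-b[...,2]>50); g[:,320:]=0; print("gold",g.sum()); pc=cloud("wrist",d,g,P); print(pc.min(0),pc.max(0),pc.mean(0))
E
```

```text
[[0.4559 0.1419 0.008 ]
 [0.4717 0.3009 0.008 ]
 [0.5826 0.2911 0.008 ]
 [0.5665 0.1292 0.008 ]]
ctr [0.51919364 0.21577773 0.008     ]
len 0.15970297202260825 0.16271270885035688 0.11138120758989047 0.11135033517350411
yaw -5.794182278975909 -5.664541470915186
L knob by ray z.061 [0.5677 0.2559 0.061 ]
329 [0.5641 0.2551 0.0693] 0.07324329683487851
sphere [0.566  0.2553 0.064 ] 0.008363152087289587
R knob by ray z.061 [0.5581 0.1653 0.061 ]
333 [0.5548 0.1675 0.0689] 0.073246105698795
sphere [0.5566 0.1661 0.0637] 0.008395256186857412
hinge L [0.4868 0.2631 0.055 ]
gold 162
[0.50363371 0.2516327  0.035967  ] [0.54833988 0.25766496 0.0535818 ] [0.52161983 0.25483537 0.04205792]
```

>>> jog_arm([
  [[-0.0046,0.0037,0.01],[0,0,0]],
  [[-0.0046,0.0037,0.01],[0,0,0]],
  [[-0.0046,0.0037,0.01],[0,0,0]],
  [[-0.0046,0.0037,0.01],[0,0,0]],
  [[-0.0046,0.0037,0.01],[0,0,0]],
  [[-0.0046,0.0037,0.01],[0,0,0]],
  [[0,0,0.01],[0,0,0]],
  [[0,0,0.01],[0,0,0]],
  [[0,0,0],[0,0,0]],
  [[0,0,0],[0,0,0]],
], jaw=0, grip_force=20)

```text
clock: 6.25
tool_pos: [0.5657, 0.2548, 0.1099]
tcp_rot: [[-0.995, 0.098, -0.0], [0.098, 0.995, -0.0], [0.0, -0.0, -1.0]]
force: [0.2, 0.1, -0.9]
width: 0.043
grip_force: 0.0
```

```bash
python3 - <<'E'
from h import *
st()
P=manip.camera_params("wrist"); im,d=manip.get_image("wrist"); cv2.imwrite("pics/w2.png",cv2.resize(im[...,::-1],(640,480),interpolation=cv2.INTER_CUBIC)); np.savez("w2.npz",im=im,d=d)
pc=cloud("wrist",d,np.ones_like(d,bool),P)
k=pc[(np.hypot(pc[:,0]-.566,pc[:,1]-.2555)<.012)&(pc[:,2]>.058)&(pc[:,2]<.085)]
A=np.c_[2*k,np.ones(len(k))]; s=np.linalg.lstsq(A,(k**2).sum(1),rcond=None)[0]; print(len(k),k.min(0),k.max(0),"sphere",s[:3].round(4),np.sqrt(s[3]+(s[:3]**2).sum()))
E
```

```text
6.25 q [ 0.37  0.17  1.41 -0.    1.57 -1.1 ] p [0.5657 0.2548 0.1099] F [ 0.2  0.1 -0.9] w 0.043 g 0.0
[[-0.995, 0.098, -0.0], [0.098, 0.995, -0.0], [0.0, -0.0, -1.0]]
829 [0.55456044 0.24771227 0.05814837] [0.57333915 0.26493345 0.07169602] sphere [0.5652 0.2562 0.0614] 0.009010214708340956
```

View pics/w2.png

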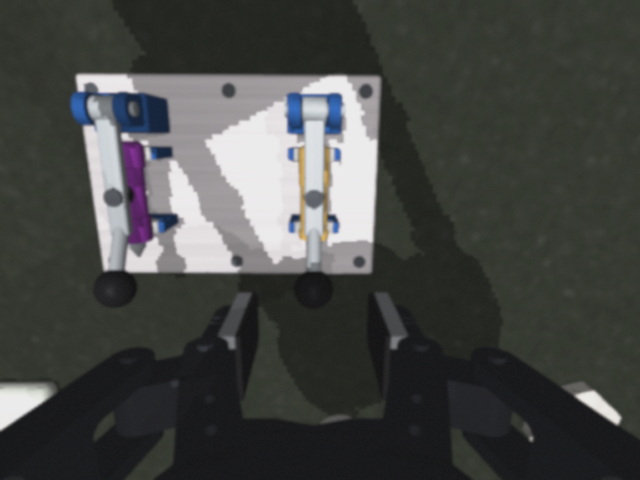

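>>> jog_arm([
  [[0,0.0015,0.01],[0,0,0]],
  [[0,0,0.01],[0,0,0]],
  [[0,0,0.01],[0,0,0]],
  [[0,0,0.01],[0,0,0]],
  [[0,0,0],[0,0,0]],
])

```text
clock: 6.8
tool_pos: [0.5649, 0.2559, 0.0671]
tcp_rot: [[-0.995, 0.098, -0.004], [0.098, 0.995, -0.002], [0.004, -0.002, -1.0]]
force: [-0.4, 0.1, -0.9]
width: 0.0425
grip_force: 0.0
```

>>> jog_arm([
  [[0,0,0],[0,0,0]],
  [[0,0,0],[0,0,0]],
  [[0,0,0],[0,0,0]],
  [[0,0,0],[0,0,0]],
  [[0,0,0],[0,0,0]],
  [[0,0,0],[0,0,0]],
], jaw=-1, grip_force=25)

```text
clock: 7.4
tool_pos: [0.5661, 0.2553, 0.0704]
tcp_rot: [[-0.995, 0.099, -0.0], [0.099, 0.995, -0.002], [-0.0, -0.002, -1.0]]
force: [-1.2, -5.0, 0.3]
width: 0.0159
grip_force: 24.4
```

```bash
python3 - <<'E'
from h import *
st()
# arc: hinge 79mm behind knob; a0=angle shut
a0=np.arcsin(12/79); n=24; c=[]
for i in range(n+1):
    a=a0+2.9*i/n; c.append((.079*np.cos(a),.079*np.sin(a)))
c=np.array(c); dd=np.diff(c,axis=0)
# tool x=-rest x, z down
print([[round(-x,4),0,round(-z,4)] for x,z in dd]); print(c[-1]-c[0])
E
```

```text
7.4 q [ 0.37  0.19  1.45 -0.    1.5  -1.1 ] p [0.5661 0.2553 0.0704] F [-1.2 -5.   0.3] w 0.0159 g 24.4
[[-0.995, 0.099, -0.0], [0.099, 0.995, -0.002], [-0.0, -0.002, -1.0]]
[[np.float64(0.002), 0, np.float64(-0.0093)], [np.float64(0.0031), 0, np.float64(-0.009)], [np.float64(0.0042), 0, np.float64(-0.0086)], [np.float64(0.0052), 0, np.float64(-0.008)], [np.float64(0.0061), 0, np.float64(-0.0073)], [np.float64(0.007), 0, np.float64(-0.0065)], [np.float64(0.0077), 0, np.float64(-0.0056)], [np.float64(0.0083), 0, np.float64(-0.0047)], [np.float64(0.0088), 0, np.float64(-0.0036)], [np.float64(0.0092), 0, np.float64(-0.0025)], [np.float64(0.0094), 0, np.float64(-0.0014)], [np.float64(0.0095), 0, np.float64(-0.0003)], [np.float64(0.0095), 0, np.float64(0.0009)], [np.float64(0.0093), 0, np.float64(0.002)], [np.float64(0.009), 0, np.float64(0.0031)], [np.float64(0.0086), 0, np.float64(0.0042)], [np.float64(0.008), 0, np.float64(0.0052)], [np.float64(0.0073), 0, np.float64(0.0061)], [np.float64(0.0065), 0, np.float64(0.007)], [np.float64(0.0056), 0, np.float64(0.0077)], [np.float64(0.0047), 0, np.float64(0.0083)], [np.float64(0.0036), 0, np.float64(0.0088)], [np.float64(0.0025), 0, np.float64(0.0092)], [np.float64(0.0014), 0, np.float64(0.0094)]]
[-0.15676989 -0.00497012]
```

>>> jog_arm([
  [[0.002,0,-0.0093],[0,0,0]],
  [[0.0031,0,-0.009],[0,0,0]],
  [[0.0042,0,-0.0086],[0,0,0]],
  [[0.0052,0,-0.008],[0,0,0]],
  [[0.0061,0,-0.0073],[0,0,0]],
  [[0.007,0,-0.0065],[0,0,0]],
  [[0.0077,0,-0.0056],[0,0,0]],
  [[0.0083,0,-0.0047],[0,0,0]],
  [[0,0,0],[0,0,0]],
])

```text
clock: 8.3
tool_pos: [0.5219, 0.2599, 0.1303]
tcp_rot: [[-0.995, 0.098, 0.0], [0.098, 0.995, -0.001], [-0.0, -0.001, -1.0]]
force: [-0.1, -6.4, 0.8]
width: 0.016
grip_force: 25.4
```

```bash
python3 - <<'E'
from h import *
st()
im,d=manip.get_image("wrist"); cv2.imwrite("pics/w3.png",cv2.resize(im[...,::-1],(640,480),interpolation=cv2.INTER_CUBIC))
E
```

```text
8.3 q [ 0.4   0.06  1.49 -0.    1.6  -1.07] p [0.5219 0.2599 0.1303] F [-0.1 -6.4  0.8] w 0.016 g 25.4
[[-0.995, 0.098, 0.0], [0.098, 0.995, -0.001], [-0.0, -0.001, -1.0]]
```

View pics/w3.png

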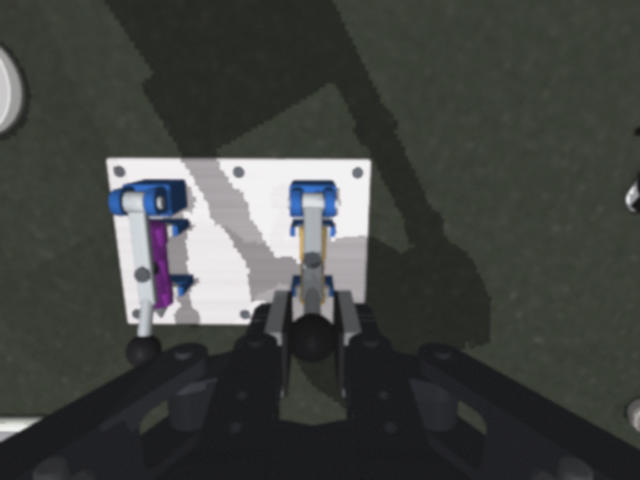

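>>> jog_arm([
  [[0.0088,0,-0.0036],[0,0,0]],
  [[0.0092,0,-0.0025],[0,0,0]],
  [[0.0094,0,-0.0014],[0,0,0]],
  [[0.0095,0,-0.0003],[0,0,0]],
  [[0.0095,0,0.0009],[0,0,0]],
  [[0.0093,0,0.002],[0,0,0]],
  [[0.009,0,0.0031],[0,0,0]],
  [[0.0086,0,0.0042],[0,0,0]],
  [[0.008,0,0.0052],[0,0,0]],
  [[0.0073,0,0.0061],[0,0,0]],
  [[0.0065,0,0.007],[0,0,0]],
  [[0.0056,0,0.0077],[0,0,0]],
  [[0.0047,0,0.0083],[0,0,0]],
  [[0.0036,0,0.0088],[0,0,0]],
  [[0.0025,0,0.0092],[0,0,0]],
  [[0,0,0.005],[0,0,0]],
  [[0,0,0],[0,0,0]],
  [[0,0,0],[0,0,0]],
])

```text
clock: 10.15
tool_pos: [0.4119, 0.2715, 0.0694]
tcp_rot: [[-0.995, 0.098, 0.0], [0.098, 0.995, -0.0], [-0.0, 0.0, -1.0]]
force: [0.5, -0.9, -0.3]
width: 0.0
grip_force: 0.0
```

```bash
python3 - <<'E'
from h import *
st()
E
```

```text
10.15 q [ 0.51 -0.15  1.8  -0.    1.49 -0.96] p [0.4119 0.2715 0.0694] F [ 0.5 -0.9 -0.3] w 0.0 g 0.0
[[-0.995, 0.098, 0.0], [0.098, 0.995, -0.0], [-0.0, 0.0, -1.0]]
```

```bash
python3 - <<'E'
from h import *
im,d=manip.get_image("wrist"); im2,d2=manip.get_image("scene")
c=im2[200:290,220:340]
o=np.hstack([cv2.resize(im,(440,330)),cv2.resize(c,(360,330),interpolation=cv2.INTER_CUBIC)])
cv2.imwrite("pics/w4.png",o[...,::-1])
pc=cloud("wrist",d,d>0); R=np.array([[.995,-.0993],[.0993,.995]]).T
q=cloud("scene",d2,d2>0); 
for n,p in(("w",pc),("s",q)):
    l=(p[:,:2]-[.4859,.2644])@np.array([[.995,.0993],[-.0993,.995]])
    k=(abs(l[:,1])<.012)&(np.abs(l[:,0])<.1)&(p[:,2]>.05)&(p[:,2]<.16); 
    h,e=np.histogram(l[k,0],20); print(n,[(round(a,3),b, round(float(p[k][(l[k,0]>=a)&(l[k,0]<a+.01),2].max()),3) if b else 0) for a,b in zip(e,h)])
E
```

```text
w [(np.float64(-0.095), np.int64(668), 0.143), (np.float64(-0.094), np.int64(766), 0.142), (np.float64(-0.092), np.int64(3816), 0.14), (np.float64(-0.09), np.int64(339), 0.139), (np.float64(-0.089), np.int64(453), 0.137), (np.float64(-0.087), np.int64(2742), 0.135), (np.float64(-0.085), np.int64(2278), 0.134), (np.float64(-0.084), np.int64(183), 0.121), (np.float64(-0.082), np.int64(683), 0.116), (np.float64(-0.08), np.int64(99), 0.114), (np.float64(-0.079), np.int64(79), 0.112), (np.float64(-0.077), np.int64(80), 0.11), (np.float64(-0.075), np.int64(94), 0.099), (np.float64(-0.074), np.int64(82), 0.099), (np.float64(-0.072), np.int64(84), 0.099), (np.float64(-0.07), np.int64(101), 0.099), (np.float64(-0.069), np.int64(110), 0.099), (np.float64(-0.067), np.int64(133), 0.099), (np.float64(-0.066), np.int64(42), 0.094), (np.float64(-0.064), np.int64(30), 0.094)]
s [(np.float64(-0.093), np.int64(83), 0.159), (np.float64(-0.088), np.int64(185), 0.16), (np.float64(-0.082), np.int64(69), 0.152), (np.float64(-0.077), np.int64(6), 0.098), (np.float64(-0.072), np.int64(6), 0.103), (np.float64(-0.066), np.int64(11), 0.103), (np.float64(-0.061), np.int64(0), 0), (np.float64(-0.056), np.int64(0), 0), (np.float64(-0.05), np.int64(0), 0), (np.float64(-0.045), np.int64(0), 0), (np.float64(-0.04), np.int64(0), 0), (np.float64(-0.034), np.int64(0), 0), (np.float64(-0.029), np.int64(0), 0), (np.float64(-0.024), np.int64(0), 0), (np.float64(-0.018), np.int64(0), 0), (np.float64(-0.013), np.int64(16), 0.139), (np.float64(-0.008), np.int64(28), 0.139), (np.float64(-0.002), np.int64(64), 0.138), (np.float64(0.003), np.int64(57), 0.129), (np.float64(0.008), np.int64(8), 0.104)]
```

View pics/w4.png

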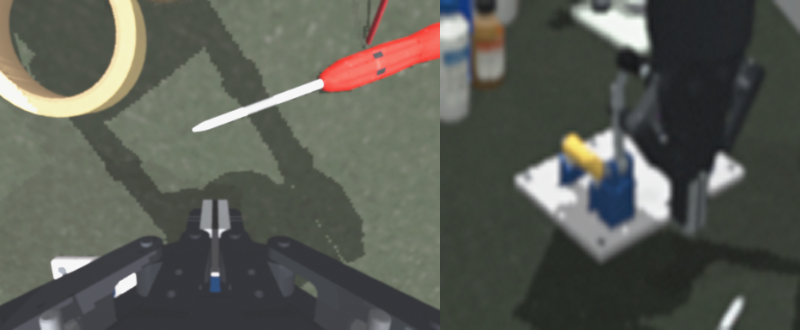

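```bash
python3 - <<'E'
import numpy as np
a=np.linspace(1.2,2.9,20); c=.072*np.c_[np.cos(a),np.sin(a)]; r=np.diff(c,axis=0)
print([[[float(round(-x,4)),0,float(round(-z,4))],[0,0,0]] for x,z in r])
E
```

```text
[[[0.0061, 0, -0.0021], [0, 0, 0]], [[0.0063, 0, -0.0015], [0, 0, 0]], [[0.0064, 0, -0.0009], [0, 0, 0]], [[0.0064, 0, -0.0004], [0, 0, 0]], [[0.0064, 0, 0.0002], [0, 0, 0]], [[0.0064, 0, 0.0008], [0, 0, 0]], [[0.0063, 0, 0.0013], [0, 0, 0]], [[0.0062, 0, 0.0019], [0, 0, 0]], [[0.006, 0, 0.0024], [0, 0, 0]], [[0.0057, 0, 0.003], [0, 0, 0]], [[0.0054, 0, 0.0035], [0, 0, 0]], [[0.0051, 0, 0.0039], [0, 0, 0]], [[0.0047, 0, 0.0044], [0, 0, 0]], [[0.0043, 0, 0.0048], [0, 0, 0]], [[0.0039, 0, 0.0051], [0, 0, 0]], [[0.0034, 0, 0.0055], [0, 0, 0]], [[0.0029, 0, 0.0058], [0, 0, 0]], [[0.0024, 0, 0.006], [0, 0, 0]], [[0.0018, 0, 0.0062], [0, 0, 0]]]
```

>>> jog_arm([
  [[0,0,-0.02],[0,0,0]],
  [[0,0,-0.02],[0,0,0]],
  [[0,0,-0.02],[0,0,0]],
  [[0,0,-0.02],[0,0,0]],
  [[0,0,-0.02],[0,0,0]],
  [[0,0,-0.01],[0,0,0]],
  [[-0.018,0,0],[0,0,0]],
  [[-0.019,0,0],[0,0,0]],
  [[-0.019,0,0],[0,0,0]],
  [[-0.019,0,0],[0,0,0]],
  [[-0.019,0,0],[0,0,0]],
  [[-0.018,0,0],[0,0,0]],
  [[0,0,0.013],[0,0,0]],
  [[0,0,0.013],[0,0,0]],
  [[0,0,0.013],[0,0,0]],
  [[0,0,0],[0,0,0]],
])

```text
clock: 11.85
tool_pos: [0.5211, 0.2603, 0.1366]
tcp_rot: [[-0.995, 0.097, -0.005], [0.097, 0.995, -0.002], [0.005, -0.003, -1.0]]
force: [-0.5, 0.1, -0.0]
width: -0.0001
grip_force: 0.0
```

>>> jog_arm([
  [[0.0061,0,-0.0021],[0,0,0]],
  [[0.0063,0,-0.0015],[0,0,0]],
  [[0.0064,0,-0.0009],[0,0,0]],
  [[0.0064,0,-0.0004],[0,0,0]],
  [[0.0064,0,0.0002],[0,0,0]],
  [[0.0064,0,0.0008],[0,0,0]],
  [[0.0063,0,0.0013],[0,0,0]],
  [[0.0062,0,0.0019],[0,0,0]],
  [[0.006,0,0.0024],[0,0,0]],
  [[0.0057,0,0.003],[0,0,0]],
  [[0.0054,0,0.0035],[0,0,0]],
  [[0.0051,0,0.0039],[0,0,0]],
  [[0.0047,0,0.0044],[0,0,0]],
  [[0.0043,0,0.0048],[0,0,0]],
  [[0.0039,0,0.0051],[0,0,0]],
  [[0.0034,0,0.0055],[0,0,0]],
  [[0.0029,0,0.0058],[0,0,0]],
  [[0.0024,0,0.006],[0,0,0]],
  [[0.0018,0,0.0062],[0,0,0]],
  [[0,0,0],[0,0,0]],
])

```text
clock: 13.85
tool_pos: [0.4265, 0.2701, 0.0897]
tcp_rot: [[-0.995, 0.097, -0.002], [0.097, 0.995, -0.0], [0.002, -0.0, -1.0]]
force: [-4.9, 0.2, 2.4]
width: -0.0002
grip_force: 2.2
```

```bash
python3 - <<'E'
from h import *
st()
im2,d2=manip.get_image("scene"); im,d=manip.get_image("wrist")
o=np.hstack([cv2.resize(im,(440,330)),cv2.resize(im2[200:290,220:340],(360,330),interpolation=cv2.INTER_CUBIC)])
cv2.imwrite("pics/w5.png",o[...,::-1])
E
```

```text
13.85 q [ 0.5  -0.13  1.75  0.    1.53 -0.98] p [0.4265 0.2701 0.0897] F [-4.9  0.2  2.4] w -0.0002 g 2.2
[[-0.995, 0.097, -0.002], [0.097, 0.995, -0.0], [0.002, -0.0, -1.0]]
```

View pics/w5.png

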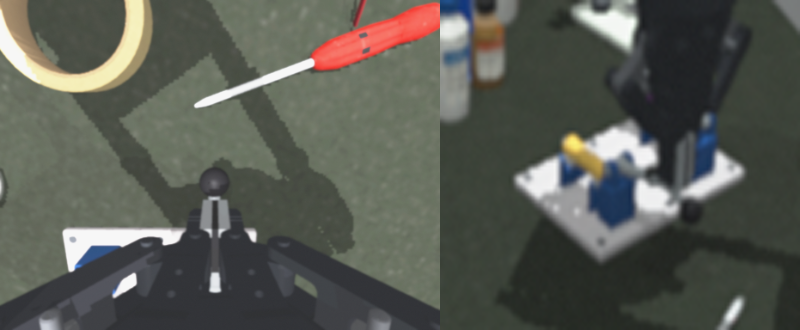

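>>> jog_arm([
  [[0,0,-0.01],[0,0,0]],
  [[0,0,-0.015],[0,0,0]],
  [[0,0,-0.02],[0,0,0]],
  [[0,0,-0.02],[0,0,0]],
  [[0,0,-0.015],[0,0,0]],
  [[-0.018,0,0],[0,0,0]],
  [[-0.019,0,0],[0,0,0]],
  [[-0.019,0,0],[0,0,0]],
  [[-0.018,0,0],[0,0,0]],
  [[0,0,0],[0,0,0]],
  [[0,0,0],[0,0,0]],
], jaw=0)

```text
clock: 15.05
tool_pos: [0.5012, 0.2627, 0.1708]
tcp_rot: [[-0.995, 0.098, -0.0], [0.098, 0.995, 0.0], [0.0, 0.0, -1.0]]
force: [-0.8, 0.6, 0.1]
width: 0.0426
grip_force: 0.0
```

```bash
python3 - <<'E'
from h import *
st()
P=manip.camera_params("wrist"); im,d=manip.get_image("wrist"); cv2.imwrite("pics/w6.png",cv2.resize(im[...,::-1],(768,576),interpolation=cv2.INTER_CUBIC)); np.savez("w6.npz",im=im,d=d)
pc=cloud("wrist",d,np.ones_like(d,bool),P)
k=pc[(np.hypot(pc[:,0]-.408,pc[:,1]-.272)<.016)&(pc[:,2]>.055)&(pc[:,2]<.09)]
A=np.c_[2*k,np.ones(len(k))]; s=np.linalg.lstsq(A,(k**2).sum(1),rcond=None)[0]; print(len(k),"sphere",s[:3].round(4),np.sqrt(s[3]+(s[:3]**2).sum()))
b=im.astype(int); g=(b[...,0]>110)&(b[...,0]-b[...,2]>50)&(d<.28)&(d>.1); q=cloud("wrist",d,g,P); near=(abs(q[:,0]-.5237)<.05)&(abs(q[:,1]-.2606)<.02); q=q[near]
X=np.array([.995,-.0993]);Y=np.array([.0993,.995]); l=q[:,:2]-[.5237,.2606]; a=l@X;e=l@Y; print(len(q),"ax",np.percentile(a,[0.5,2,98,99.5]).round(4),"lat",np.percentile(e,[2,50,98]).round(4),"ztop",np.percentile(q[:,2],[50,95,99]))
f=np.polyfit(a,e,1); print("tilt",np.degrees(np.arctan(f[0])))
E
```

```text
15.05 q [ 0.42 -0.    1.48  0.    1.67 -1.05] p [0.5012 0.2627 0.1708] F [-0.8  0.6  0.1] w 0.0426 g 0.0
[[-0.995, 0.098, -0.0], [0.098, 0.995, 0.0], [0.0, 0.0, -1.0]]
624 sphere [0.4116 0.2722 0.0567] 0.009021307685397145
799 ax [-0.0207 -0.0206  0.0237  0.0244] lat [-0.0062  0.0005  0.0064] ztop [0.04066367 0.04242977 0.04296394]
tilt 0.0013584202403833943
```

View pics/w6.png

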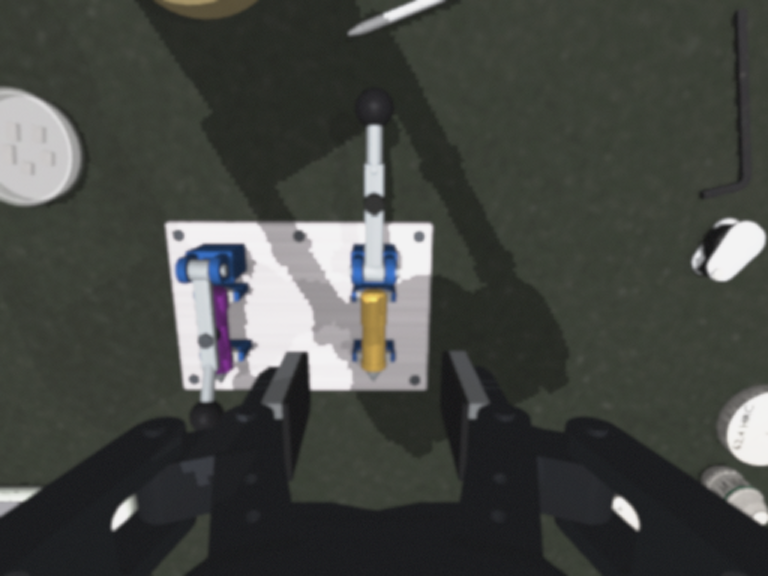

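>>> jog_arm([
  [[-0.008,0.0002,0.015],[0,0,0]],
  [[-0.008,0.0002,0.02],[0,0,0]],
  [[-0.008,0.0002,0.02],[0,0,0]],
  [[0,0,0.02],[0,0,0]],
  [[0,0,0.015],[0,0,0]],
  [[0,0,0],[0,0,0]],
  [[0,0,0],[0,0,0]],
])

```text
clock: 15.8
tool_pos: [0.5248, 0.2611, 0.0803]
tcp_rot: [[-0.995, 0.097, -0.0], [0.097, 0.995, -0.0], [0.0, -0.0, -1.0]]
force: [-0.1, -0.2, 0.8]
width: 0.0426
grip_force: 0.0
```

```bash
python3 - <<'E'
from h import *
st()
P=manip.camera_params("wrist"); im,d=manip.get_image("wrist"); np.savez("w7.npz",im=im,d=d); cv2.imwrite("pics/w7.png",cv2.resize(im[...,::-1],(768,576),interpolation=cv2.INTER_CUBIC))
b=im.astype(int); X=np.array([.995,-.0993]);Y=np.array([.0993,.995])
for n,g in(("gold",(b[...,0]>110)&(b[...,0]-b[...,2]>50)),("blue",(b[...,2]>70)&(b[...,2]-b[...,0]>40))):
    q=cloud("wrist",d,g&(d>.05),P); l=q[:,:2]-[.5252,.2609]; a=l@X;e=l@Y; k=(abs(a)<.05)&(abs(e)<.022)&(q[:,2]<.046)&(q[:,2]>.02); a,e=a[k],e[k]
    print(n,k.sum(),"ax",np.percentile(a,[0.5,2,98,99.5]).round(4) if k.any() else 0,"lat",np.percentile(e,[2,50,98]).round(4)); print(np.histogram(a,np.arange(-.03,.032,.003))[0])
E
```

```text
15.8 q [ 0.4   0.09  1.54  0.    1.51 -1.07] p [0.5248 0.2611 0.0803] F [-0.1 -0.2  0.8] w 0.0426 g 0.0
[[-0.995, 0.097, -0.0], [0.097, 0.995, -0.0], [0.0, -0.0, -1.0]]
gold 1928 ax [-0.0225 -0.0224  0.0218  0.0228] lat [-0.0066 -0.0001  0.0062]
[  0   0 140 158 136 142 137 132 119 108 106 116 108 104 108 110 132  72
   0   0]
blue 526 ax [-0.0455 -0.0455  0.0202  0.0209] lat [-0.0125 -0.0006  0.0121]
[ 56   0  13 104  43   0   0   0   0   0   0   0   0   0   0  44  30   2
   0   0]
```

View pics/w7.png

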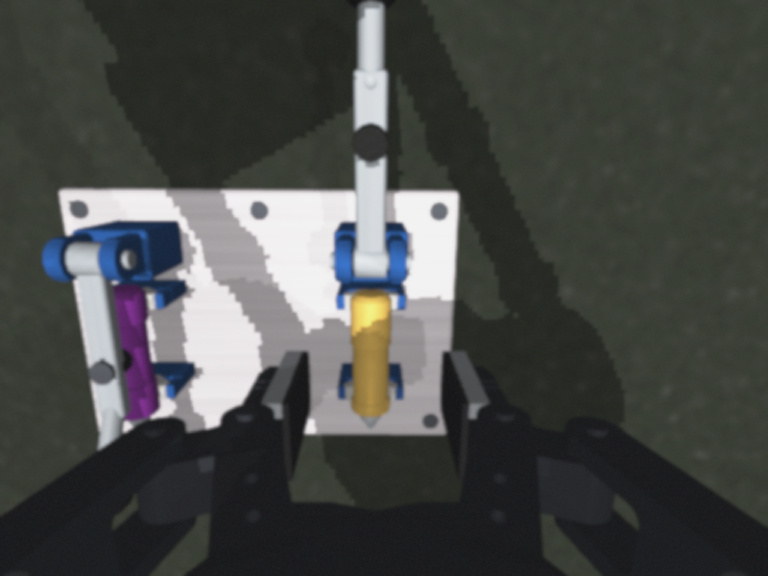

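>>> jog_arm([
  [[0,0,0.01],[0,0,0]],
  [[0,0,0.01],[0,0,0]],
  [[0,0,0.009],[0,0,0]],
  [[0,0,0.006],[0,0,0]],
  [[0,0,0.004],[0,0,0]],
  [[0,0,0.001],[0,0,0]],
  [[0,0,0],[0,0,0]],
  [[0,0,0],[0,0,0]],
])

```text
clock: 16.65
tool_pos: [0.5253, 0.2611, 0.0408]
tcp_rot: [[-0.995, 0.098, 0.001], [0.098, 0.995, 0.0], [-0.001, 0.0, -1.0]]
force: [0.1, -0.5, -0.1]
width: 0.0426
grip_force: 0.0
```

>>> jog_arm([
  [[0,0,0],[0,0,0]],
  [[0,0,0],[0,0,0]],
  [[0,0,0],[0,0,0]],
  [[0,0,0],[0,0,0]],
  [[0,0,0],[0,0,0]],
  [[0,0,0],[0,0,0]],
  [[0,0,0],[0,0,0]],
  [[0,0,0],[0,0,0]],
], jaw=-1, grip_force=40)

```text
clock: 17.45
tool_pos: [0.5253, 0.2594, 0.0409]
tcp_rot: [[-0.995, 0.099, 0.0], [0.099, 0.995, -0.003], [-0.0, -0.003, -1.0]]
force: [-1.3, -7.1, 3.0]
width: 0.0135
grip_force: 38.9
```

>>> jog_arm([
  [[0,0,-0.006],[0,0,0]],
  [[0,0,-0.012],[0,0,0]],
  [[0,0,-0.02],[0,0,0]],
  [[0,0,-0.025],[0,0,0]],
  [[0,0,-0.025],[0,0,0]],
  [[0,0,-0.025],[0,0,0]],
  [[0,0,-0.02],[0,0,0]],
  [[0,0,-0.012],[0,0,0]],
  [[0,0,0],[0,0,0]],
  [[0,0,0],[0,0,0]],
  [[0,0,0],[0,0,0]],
])

```text
clock: 18.55
tool_pos: [0.5245, 0.2609, 0.1837]
tcp_rot: [[-0.995, 0.098, -0.002], [0.098, 0.995, -0.001], [0.002, -0.001, -1.0]]
force: [0.7, 0.7, -1.1]
width: 0.0137
grip_force: 38.9
```

```bash
python3 - <<'E'
from h import *
st()
im,d=manip.get_image("wrist"); im2,d2=manip.get_image("scene"); im3,d3=manip.get_image("top")
np.savez("g.npz",w=im,wd=d,s=im2,sd=d2,t=im3,td=d3)
o=np.vstack([np.hstack([cv2.resize(im,(400,300)),cv2.resize(im2[120:255,190:370],(400,300),interpolation=cv2.INTER_CUBIC)]),
 np.hstack([cv2.resize(im3[90:180,300:420],(400,300),interpolation=cv2.INTER_CUBIC),cv2.resize(im2[110:200,235:355],(400,300),interpolation=cv2.INTER_CUBIC)])])
cv2.imwrite("pics/w8.png",o[...,::-1])
# gold in scene
for n,I,D in(("scene",im2,d2),("wrist",im,d)):
    b=I.astype(int); g=(b[...,0]>110)&(b[...,0]-b[...,2]>50); P=manip.camera_params(n)
    p=cloud(n,D,g,P); k=(np.linalg.norm(p-[.525,.259,.18],axis=1)<.06); p=p[k]; print(n,len(p))
    if len(p)>10:
        mu=p.mean(0);u=np.linalg.svd(p-mu)[2][0];t=(p-mu)@u;print(mu.round(4),u.round(3),t.min(),t.max())
for cam,d in(("scene",d2),("top",d3)):
    for t in("lens","microscope_head"):
        for q in manip.silhouettes(cam,t)[:1]:
            pc=cloud(cam,d,q["pixels"]&(d>0)); print(cam,t,round(q["p"],2),len(pc)); np.save(f"{cam}_{t}.npy",pc)
            k=pc[(pc[:,2]>.15)&(abs(pc[:,1]-.01)<.04)]; k=k[np.argsort(k[:,0])]; print(k[::max(1,len(k)//15)].round(3).tolist())
E
```

```text
18.55 q [ 0.4   0.05  1.4   0.    1.69 -1.07] p [0.5245 0.2609 0.1837] F [ 0.7  0.7 -1.1] w 0.0137 g 38.9
[[-0.995, 0.098, -0.002], [0.098, 0.995, -0.001], [0.002, -0.001, -1.0]]
scene 45
[0.5082 0.2638 0.1802] [ 0.258 -0.966 -0.036] -0.007070432807739432 0.023276459155394665
wrist 3092
[0.5227 0.2624 0.1831] [ 0.995 -0.097  0.012] -0.020927191330554748 0.025551578705112765
scene lens 0.5 117
[[0.649, 0.007, 0.181], [0.651, 0.015, 0.189], [0.652, 0.026, 0.188], [0.652, 0.007, 0.178], [0.653, 0.02, 0.181], [0.654, 0.001, 0.176], [0.655, 0.026, 0.184], [0.657, 0.015, 0.172], [0.66, 0.022, 0.191], [0.665, 0.021, 0.196], [0.669, 0.025, 0.19], [0.671, 0.01, 0.198], [0.674, 0.023, 0.185], [0.677, 0.02, 0.196], [0.681, 0.02, 0.195], [0.685, 0.02, 0.194], [0.688, 0.016, 0.199]]
scene microscope_head 0.64 122
[[0.649, 0.007, 0.181], [0.651, 0.015, 0.189], [0.652, 0.026, 0.188], [0.652, 0.003, 0.183], [0.653, 0.011, 0.175], [0.654, 0.015, 0.182], [0.655, -0.001, 0.172], [0.657, 0.029, 0.185], [0.659, 0.014, 0.196], [0.664, 0.025, 0.185], [0.667, 0.026, 0.188], [0.67, 0.023, 0.183], [0.674, 0.0
[... 170 characters left out ...]
.665, 0.027, 0.18], [0.674, 0.019, 0.2], [0.682, 0.015, 0.198], [0.69, 0.016, 0.2], [0.697, 0.026, 0.191], [0.704, 0.014, 0.205], [0.71, 0.005, 0.21], [0.717, 0.026, 0.194], [0.724, 0.024, 0.197], [0.732, 0.019, 0.206], [0.739, 0.004, 0.219], [0.746, 0.01, 0.212], [0.753, 0.008, 0.214], [0.768, 0.003, 0.208]]
top microscope_head 0.86 622
[[0.648, 0.014, 0.191], [0.657, 0.02, 0.193], [0.666, 0.001, 0.192], [0.675, 0.015, 0.196], [0.683, -0.0, 0.196], [0.691, 0.024, 0.194], [0.698, 0.012, 0.206], [0.705, 0.013, 0.209], [0.711, 0.019, 0.206], [0.718, 0.012, 0.209], [0.726, 0.022, 0.2], [0.733, 0.01, 0.21], [0.74, 0.01, 0.214], [0.748, 0.021, 0.206], [0.755, 0.019, 0.208], [0.771, 0.005, 0.208]]
```

View pics/w8.png

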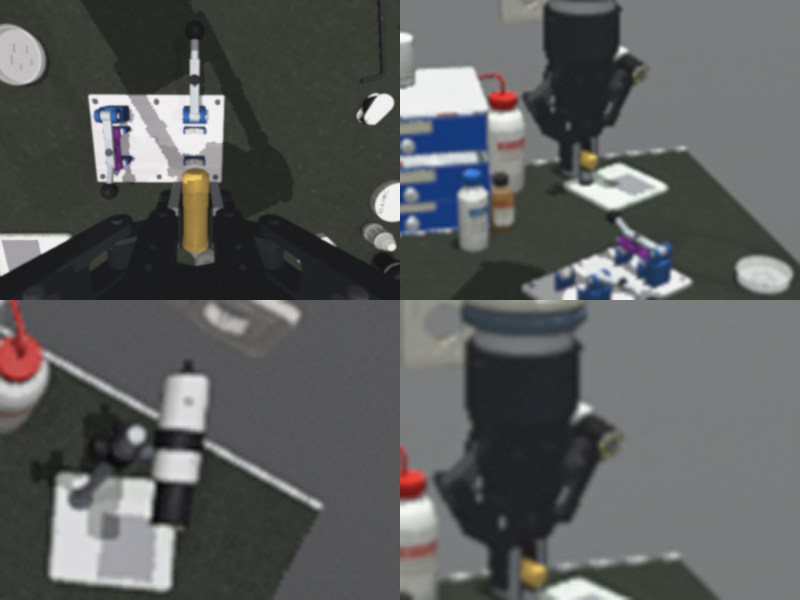

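```bash
cat > fit.py <<'E'
from h import *
from scipy.optimize import least_squares
pts=[]
for cam in("scene","top"):
    if cam=="scene": im,d=cv2.imread("pics/scene0.png"),np.load("scene.npy")
    else: im,d=cv2.imread("pics/top0.png"),np.load("top.npy")
    q=cloud(cam,d,d>0); 
    # rough axis from (0.65,.013,.178)
    l=q-[.652,.013,.180]; u=np.array([.97,-.05,.25]);u/=np.linalg.norm(u); s=l@u; rr=np.linalg.norm(l-np.outer(s,u),axis=1)
    k=(s>-.005)&(s<.12)&(rr<.026)&(q[:,1]>-.012); print(cam,k.sum()); pts.append(q[k])
for name,p in(("scene",pts[0]),("top",pts[1]),("both",np.vstack(pts))):
    def f(v):
        u=np.array([1,v[2],v[3]]);u/=np.linalg.norm(u); l=p-[.652,v[0],v[1]]; s=l@u; r=np.linalg.norm(l-np.outer(s,u),axis=1)
        R=np.where(s<v[6]*.1,v[4],v[5]); k=s>.004
        return np.where(k,r-R,0)*1000
    best=None
    for br in(.2,.3,.35,.4,.5):
        r=least_squares(lambda w:f(np.r_[w,br]),[.013,.18,-.05,.2,.014,.018],loss="soft_l1",f_scale=1.5)
        if best is None or r.cost<best[0]: best=(r.cost,br,r.x)
    print(name,best[0]/len(p),best[1],best[2].round(4),"yaw,tilt deg",np.degrees(np.arctan(best[2][2])),np.degrees(np.arctan(best[2][3]/np.hypot(1,best[2][2]))))
    v=best[2];u=np.array([1,v[2],v[3]]);u/=np.linalg.norm(u); s=(p-[.652,v[0],v[1]])@u; rr=np.linalg.norm(p-[.652,v[0],v[1]]-np.outer(s,u),axis=1); print("s lo",np.percentile(s,[.5,1,2,5]).round(4),np.histogram(s,np.arange(-.006,.13,.004))[0])
    L=np.array([.652,v[0],v[1]])+u*np.percentile(s,2); print("lens~",L.round(4),"focus~",(L-.05*u).round(4))
E
python3 fit.py
```

```text
scene 321
top 638
scene 1.1117576208528224 0.4 [ 0.0135  0.1796 -0.0962  0.2211  0.0143  0.0168] yaw,tilt deg -5.497073481177903 12.412987919116079
s lo [-0.0012 -0.0009 -0.0003  0.0005] [ 0 36 24 12 10 12 10 13 10 12 16 14 12 14 17 16 10  9 11  7  7  5  5  2
  4  3  5  7  6  7  5  0  0]
lens~ [0.6517 0.0136 0.1796] focus~ [0.6031 0.0182 0.1688]
top 1.2191533373012542 0.35 [ 0.0138  0.1785 -0.1004  0.1948  0.0142  0.0175] yaw,tilt deg -5.7339970844659724 10.966950093079186
s lo [-0.0016 -0.001   0.0004  0.0045] [ 3 18 18 21 17 20 16 21 17 22 22 18 23 23 28 31 25 28 21 24 22 22 23 19
 24 21 22 23 16 21  6  3  0]
lens~ [0.6524 0.0138 0.1786] focus~ [0.6035 0.0187 0.1691]
both 1.2620222454665713 0.35 [ 0.0139  0.1796 -0.0981  0.199   0.0137  0.0167] yaw,tilt deg -5.604114846509113 11.199804846265634
s lo [-0.0015 -0.001  -0.0002  0.0015] [ 3 55 43 32 28 31 26 35 28 31 38 32 36 37 47 46 36 35 32 31 29 26 28 24
 25 24 27 30 23 27 11  3  0]
lens~ [0.6518 0.014  0.1796] focus~ [0.603  0.0187 0.1698]
```

```bash
python3 - <<'E'
from h import *
from math import *
y,t=radians(-5.6),radians(11.4); u=np.array([cos(t)*cos(y),cos(t)*sin(y),sin(t)])
F=np.array([.652,.0139,.1793])-.05*u; X=-u; Y=np.array([-sin(y),cos(y),0]); Z=np.cross(X,Y); R=np.c_[X,Y,Z]
T=F-.032*u-.0068*Z; print("F",F,"T",T); np.savez("tgt.npz",R=R,T=T,F=F,u=u)
plan(T-.04*u,R,14)
E
```

```text
F [0.60322036 0.01868289 0.16941713] T [0.57066374 0.02187509 0.16975794]
[[[-0.0021,-0.0167,0.0017],[0,-0.82,0]],[[-0.0021,-0.0167,0.0016],[0,-0.82,0]],[[-0.0021,-0.0166,0.0018],[0,-0.82,0]],[[-0.002,-0.0167,0.0017],[0,-0.82,0]],[[-0.002,-0.0167,0.0018],[0,-0.82,0]],[[-0.002,-0.0167,0.0018],[0,-0.82,0]],[[-0.002,-0.0167,0.0018],[0,-0.82,0]],[[-0.002,-0.0166,0.0019],[0,-0.82,0]],[[-0.0019,-0.0167,0.0019],[0,-0.82,0]],[[-0.0019,-0.0167,0.0019],[0,-0.82,0]],[[-0.0018,-0.0167,0.0019],[0,-0.82,0]],[[-0.0018,-0.0166,0.002],[0,-0.82,0]],[[-0.0018,-0.0167,0.002],[0,-0.82,0]],[[-0.0018,-0.0167,0.002],[0,-0.82,0]]]
end [0.5316 0.0257 0.1618] 14
```

>>> jog_arm([
  [[-0.002,-0.0167,0.0018],[0,-0.82,0]],
  [[-0.002,-0.0167,0.0018],[0,-0.82,0]],
  [[-0.002,-0.0167,0.0018],[0,-0.82,0]],
  [[-0.002,-0.0167,0.0018],[0,-0.82,0]],
  [[-0.002,-0.0167,0.0018],[0,-0.82,0]],
  [[-0.002,-0.0167,0.0018],[0,-0.82,0]],
  [[-0.002,-0.0167,0.0018],[0,-0.82,0]],
  [[-0.002,-0.0167,0.0018],[0,-0.82,0]],
  [[-0.002,-0.0167,0.0018],[0,-0.82,0]],
  [[-0.002,-0.0167,0.0018],[0,-0.82,0]],
  [[-0.002,-0.0167,0.002],[0,-0.82,0]],
  [[-0.002,-0.0167,0.002],[0,-0.82,0]],
  [[-0.0018,-0.0167,0.002],[0,-0.82,0]],
  [[-0.0018,-0.0167,0.002],[0,-0.82,0]],
  [[0,0,0],[0,0,0]],
  [[0,0,0],[0,0,0]],
])

```text
clock: 20.5
tool_pos: [0.5318, 0.0249, 0.1621]
tcp_rot: [[-0.975, 0.099, 0.198], [0.097, 0.995, -0.019], [-0.199, 0.0, -0.98]]
force: [-0.6, 0.3, 0.1]
width: 0.0136
grip_force: 39.0
```

```bash
python3 - <<'E'
from h import *
st(); g=np.load("tgt.npz"); plan(g["T"],g["R"],8)
E
```

```text
20.5 q [-0.01 -0.26  1.74 -0.02  1.46 -1.48] p [0.5318 0.0249 0.1621] F [-0.6  0.3  0.1] w 0.0136 g 39.0
[[-0.975, 0.099, 0.198], [0.097, 0.995, -0.019], [-0.199, 0.0, -0.98]]
[[[-0.005,0.0001,0.0],[0.0,0.01,-0.01]],[[-0.0049,0.0001,0.0001],[0.0,0.01,-0.01]],[[-0.005,0.0001,0],[0.0,0.01,-0.01]],[[-0.0049,0.0001,0.0],[0.0,0.01,-0.01]],[[-0.005,0.0001,0.0001],[0.0,0.01,-0.01]],[[-0.005,0.0001,0],[0.0,0.01,-0.01]],[[-0.0049,0.0001,0.0],[0.0,0.01,-0.01]],[[-0.005,0.0001,0.0],[0.0,0.01,-0.01]]]
end [0.5707 0.0219 0.1698] 8
```

>>> jog_arm([
  [[-0.005,0,0],[0,0,0]],
  [[-0.005,0,0],[0,0,0]],
  [[-0.005,0,0],[0,0,0]],
  [[-0.005,0,0],[0,0,0]],
  [[-0.005,0,0],[0,0,0]],
  [[-0.005,0,0],[0,0,0]],
  [[-0.005,0,0],[0,0,0]],
  [[-0.005,0,0],[0,0,0]],
  [[0,0,0],[0,0,0]],
  [[0,0,0],[0,0,0]],
  [[0,0,0],[0,0,0]],
  [[0,0,0],[0,0,0]],
])

```text
clock: 21.7
tool_pos: [0.5709, 0.0216, 0.17]
tcp_rot: [[-0.975, 0.098, 0.198], [0.096, 0.995, -0.019], [-0.199, 0.0, -0.98]]
force: [-0.7, 0.8, -1.2]
width: 0.0134
grip_force: 39.0
```

```bash
python3 - <<'E'
from h import *
st(); g=np.load("tgt.npz"); s=manip.get_state(); R=np.array(s["tcp_rot"]); print("dT",(s["tool_pos"]-g["T"]).round(4))
P=manip.camera_params("wrist"); im,d=manip.get_image("wrist"); im2,d2=manip.get_image("scene")
o=np.hstack([cv2.resize(im,(400,300)),cv2.resize(im2[110:215,230:370],(400,300),interpolation=cv2.INTER_CUBIC)]); cv2.imwrite("pics/w9.png",o[...,::-1])
b=im.astype(int); m=(b[...,0]>110)&(b[...,0]-b[...,2]>50); p=cloud("wrist",d,m,P); p=(p-s["tool_pos"])@R; p=p[np.linalg.norm(p,axis=1)<.05]
print("gold in tool: x",np.percentile(p[:,0],[.5,2,98,99.5]).round(4),"y",np.percentile(p[:,1],[2,50,98]).round(4),"z top",np.percentile(p[:,2],[1,5,50]).round(4)); f=np.polyfit(p[:,0],p[:,1],1); k=abs(p[:,1]-np.median(p[:,1]))<.002; h=np.polyfit(p[k,0],p[k,2],1); print("slopes",f[0],h)
Ps=manip.camera_params("scene")
b=im2.astype(int); m=(b[...,0]>110)&(b[...,0]-b[...,2]>50); p=cloud("scene",d2,m); p=(p-s["tool_pos"])@R; p=p[np.linalg.norm(p,axis=1)<.05]; print("scene gold in tool",len(p),p.min(0).round(4) if len(p) else 0,p.max(0).round(4) if len(p) else 0)
E
```

```text
21.7 q [-0.01 -0.15  1.63 -0.02  1.46 -1.49] p [0.5709 0.0216 0.17  ] F [-0.7  0.8 -1.2] w 0.0134 g 39.0
[[-0.975, 0.098, 0.198], [0.096, 0.995, -0.019], [-0.199, 0.0, -0.98]]
dT [ 0.0002 -0.0003  0.0003]
gold in tool: x [-0.0229 -0.0219  0.0217  0.0224] y [-0.0049  0.0014  0.0076] z top [-0.0017 -0.0012  0.0004]
slopes -0.0018581831711776647 [-0.00985049 -0.00040394]
scene gold in tool 21 [-0.0201 -0.0009 -0.002 ] [0.0203 0.008  0.0087]
```

View pics/w9.png

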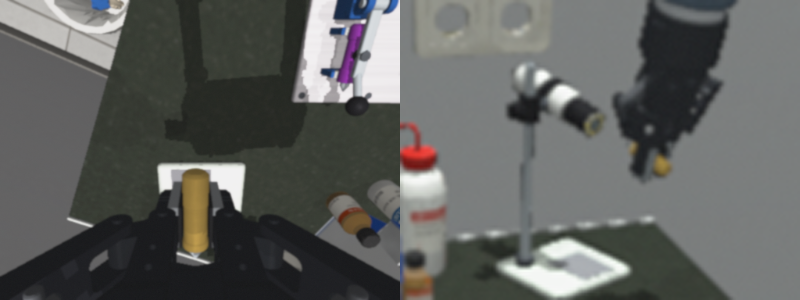

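```bash
python3 - <<'E'
from h import *
print(manip.sign_off())
E
```

```text
the job is handed in; nothing more can be done
None
```

I handed the job in with the gold indenter held at the microscope's focus, its tip within a few mm of it and pointing into the lens. Its lever is folded fully back and the purple indenter is still clamped down. I don't have the judge's result. My first grip on the lever's knob slipped off half-way, so I pushed the lever the rest of the way with closed fingers.

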